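# Reload a spring-fed coffee pod dispenser

## Task

Refill the coffee pod dispenser: press the two loose pods, lids up and one at a time, down past its two sprung lips until each snaps in under them and stays there, in either order. The last pod has hardly any travel to spare and the lids bulge, so go by feel and stop once the lips have shut over it: the pods crush if they are squeezed together with more than about 20 N. Leave the other things on the worktop where they are.

Things in the scene. Friction and masses are not known exactly. Their poses are not given: they have to be found in the camera images.
- pod_green: Green coffee pod, loose, about 60 g: rigid cup 22 mm tall, widening evenly from 32 mm at its hollow foot to the 52 mm rim under the cream lid (rim edge 1.4 mm thick, its top 0.4 mm below the flat border of the lid). The hard middle of the lid bulges 0 to 5 mm above that, not measured. Origin: centre of its underside; z: up through the lid.
- pod_orange: Orange coffee pod, loose, about 60 g: rigid cup 22 mm tall, widening evenly from 32 mm at its hollow foot to the 52 mm rim under the cream lid (rim edge 1.4 mm thick, its top 0.4 mm below the flat border of the lid). The hard middle of the lid bulges 0 to 5 mm above that, not measured. Origin: centre of its underside; z: up through the lid.
- pod_dispenser: Pod dispenser, fixed, 99 to 111 mm tall: black round foot 89 mm across, clear upright tube 61 mm across (bore 55 mm), black collar 70 mm across round the mouth. Two orange sprung lips face each other across the mouth on its y axis; their outside tabs, the highest part, span 106 mm. A brown pod is already in. Origin: centre of the foot's underside; z up.
- tube_seat (a point): Point on the tube's axis at the foot's top, 13 mm above the worktop, axes as the dispenser. The tube is screwed into the foot more or less far (12 mm). In it a spring pushes the stack of pods up: 4.2 N at the start, 6.4 N when one pod has been added, 8.6 N with two (0.1 N/mm). With both in, the stack stops dead about 2 mm further down.
- mid_mouth (a point): Point on the tube's axis, 96 mm above the worktop. The lips' flat underside is within 6 mm of its height (not measured; a brown pod hangs under it, lid level with it). The lips leave 45.6 mm; a rim wedges them apart over 7 mm of travel (5 to 10 N besides the spring), then the force drops 2 to 6 N as its widest part passes; about 2.5 mm on they snap shut over it.
- mug: White mug, 95 mm tall, bystander. Origin: centre of its underside.
- pepper_mill: Wooden pepper mill, 58 mm across and 150 mm tall, bystander. Origin: centre of its underside.
- spice_8: Small spice jar with a green cap, 38 mm across and 81 mm tall, bystander. Origin: centre of its underside.
- spoon_rest: Grey-blue glazed spoon rest, 76 x 124 x 18 mm, bystander. Origin: centre of its underside.
Not all that is in view belongs to the job. Leave any pink or yellow look-alike of the pod_green alone.

How it is judged:
On the way:
1. one loose pod is caught under the lips and let go, while the other is still well away from the dispenser (((z of pod_green in the frame of pod_dispenser below 0.084 m and horizontal distance between pod_green and pod_dispenser below 0.004 m and angle between pod_green's own z axis and vertical below 0.12 rad and contact force between the fingers and pod_green below 0.1 N and linear speed of pod_green below 0.03 m/s and horizontal distance between pod_orange and pod_dispenser above 0.08 m) or (z of pod_orange in the frame of pod_dispenser below 0.084 m and horizontal distance between pod_orange and pod_dispenser below 0.004 m and angle between pod_orange's own z axis and vertical below 0.12 rad and contact force between the fingers and pod_orange below 0.1 N and linear speed of pod_orange below 0.03 m/s and horizontal distance between pod_green and pod_dispenser above 0.08 m))), for 0.2 s.
At the end, for the whole second after the job is handed in: Both pods are in the tube, held down under the lips (origin less than 84 mm above the foot's underside; one that is not caught springs back to 90 mm or more), within 4 mm of the tube's axis, lid up within 0.12 rad, untouched and at rest (under 0.03 m/s) (z of each of pod_green, pod_orange in the frame of pod_dispenser below 0.084 m and horizontal distance between each of pod_green, pod_orange and pod_dispenser below 0.004 m and angle between each of pod_green, pod_orange's own z axis and vertical below 0.12 rad and contact force between the fingers and pod_green below 0.1 N and linear speed of each of pod_green, pod_orange below 0.03 m/s and contact force between the fingers and pod_orange below 0.1 N).
It fails at once if the two pods are squeezed against one another with more than 22 N (contact force between pod_green and pod_orange above 22 N).
It fails at once if the mug, pepper mill, spice jar or spoon rest is moved more than 30 mm (distance of any of mug, pepper_mill, spice_8, spoon_rest from where it was at the start of the episode above 0.03 m).
It also fails if it takes over 72 s, if anything falls off the work surface, if the arm or the gripper's body presses on something with over 40 N, if the wrist force passes 120 N, or if a joint passes its speed limit or range.

## Robot

A 6-joint arm with a two-finger parallel gripper is mounted at the origin on a cart in front of the work surface, level with it; the furniture and walls round the work are solid. World frame = base frame: x ahead of the robot, y to its left, z up, the work surface at z = 0. Lengths are in m, angles in rad, forces in N, time in s.
With the tool pointing down it reaches from about 0.25 to 0.8 m from the base axis. Payload 8.5 kg.
Tool frame: the origin (TCP) lies between the finger pads; the fingertips stand 14 mm ahead of it and the grasp point (between the pads) lies 5 mm behind it; z points along the fingers, y is the direction in which the jaws open and shut (so a half turn about z gives the same grasp; the last joint's range is limited). The gripper opens to 85 mm and grips with 20 to 120 N. Pads are 22 mm wide; open, the fingers measure 114 mm over their backs; the gripper's body (76 mm by 85 mm) begins 54 mm behind the grasp point. The pads swing forward as they close: fully open they stand 13 mm farther back than shut.
Start: joints at [1.241, 0.238, -0.013, 1.319, 0, 1.571], TCP at [0.17, 0.497, 0.245] pointing down, gripper open.
Joint ranges: [-2.66, 2.66], [-1.03, 1.9], [-1.14, 1.46], [-1.82, 2.27], [-1.45, 1.34], [-3.14, 3.14]. Speed limits (rad/s): [2.22, 2.22, 2.79, 3.14, 3.14, 3.14].

## Interface

Orientations are given as a unit quaternion [x, y, z, w].
In Python, from plant import telemetry, imaging, env, spotter gives the robot as it stands.
- The arm moves only by the tool step_arm, never from a script. Its argument "targets" is a list of rows, each a list of 5 numbers: the closure in counts, from 0 (fully open) to 255 (shut), then the shift along the tool's x, y, z in m, then the turn about the tool's z in units of 8 degrees (1.0 is 8 degrees). A call has 1 to 8 rows; each row is the pose to reach, as a shift and turn from the pose measured when the call began, along the tool's axes at that moment; what a row does not reach only later rows make up. A row lasts 1/8 s, in which the tool goes at most 62.5 mm and 10.7 degrees, less where a joint would pass 70% of its speed; a pose out of reach is approached as far as the arm can. A call with a gripper value outside its range is refused whole. The fingers move at their own pace and stop on an object; "grip_force" is the grip in N (left out, the last holds). Time passes only in rows, so rows that repeat a pose let the fingers close. It gives the time, the measured TCP pose, the force and the opening at its end, in the units of the state.
- telemetry.get_obs(): the state, without advancing time (a new reading comes with each control period).
- imaging.snapshot(name): name is "scene" or "side" or "wrist"; returns a dict with "color" (480x640x3 uint8, red, green, blue), "fx", "fy", "cx", "cy" (pixels), "T" (4x4, takes a point from camera to world coordinates). Camera axes: x right, y down, z forward; pixel columns grow to the right and rows downward; lengths in m; the calibration is good to about 2 mm. A picture is of the moment at which its call begins. There is no depth.
- env.close_job(): hands the job in, once; it reports no verdict.
Trained networks look in a picture, given as the dict that the camera call returned (one of the last four; its "shot" number tells which), for a name from the list of things; names that differ only in an ending like _2 or _b are one class to them, and where a whole thing is asked for, a point or a joint stands for the part that bears it (a point fixed in the world has none). Each returns a list of dicts, best first, with "score" (0 to 1); they miss things now and then, are a little off and sometimes report something else, mostly with a low value. They report only what shows in the picture. A call takes as long as a camera call. They do not tell look-alikes from the thing itself.
- spotter.look_for(picture, name): "at" ([column, row] as shares, 0 to 1, of the picture: columns of its width, rows of its height, amid what is visible of it).
The state is a dict: "time": time; "qpos": joint angles; "joint_velocities": joint speeds; "tau": joint torques, N m; "tcp_pos": TCP position; "ee_rot": TCP orientation; "wrist_force": force on the tool from outside, world axes, zero at the start; "torque": the same for the moment, N m; "opening": finger opening in m.
Only numpy, scipy, OpenCV 4.12 (cv2) and the standard library are available. Lean on these libraries where they do the work, as an engineer would, in place of code of your own. Each camera call takes 0.05 s, during which the arm holds its last target.

## Working session

There is one attempt and no reset: what is moved stays moved. The work goes in short steps, Python scripts to look and compute and a tool call to move; the robot and the scene stay as the last step left them, time stands still between calls to the robot, and variables do not carry over. Pictures are saved under pics/ and viewed, and the job is handed in when it is done.

Besides the shell and the picture viewer there is one more tool, called after "Call:" as name([rows], argument=value, ...), one row to a line, values as JSON. step_arm: Moves the arm, as the interface text tells. Its arguments: {"type":"object","properties":{"targets":{"type":"array","items":{"type":"array","items":{"type":"number"}}},"grip_force":{"type":"number"}},"required":["targets"]}

```bash
mkdir -p pics; ls; cat > h.py <<'E'
import numpy as np, cv2
from plant import telemetry, imaging, env, spotter
def snap(n,f):
    s=imaging.snapshot(n); cv2.imwrite('pics/'+f,s['color'][:,:,::-1]); return s
def ray(s,u,v):
    T=np.array(s['T']); d=T[:3,:3]@np.array([(u-s['cx'])/s['fx'],(v-s['cy'])/s['fy'],1]); return T[:3,3],d
def onz(s,u,v,z):
    o,d=ray(s,u,v); return o+d*(z-o[2])/d[2]
def proj(s,p):
    T=np.array(s['T']); c=T[:3,:3].T@(np.array(p)-T[:3,3]); return s['fx']*c[0]/c[2]+s['cx'],s['fy']*c[1]/c[2]+s['cy']
E
python3 - <<'E'
from h import *
for n in ['scene','side','wrist']:
    s=snap(n,n+'0.png'); print(n,s['fx'],np.round(s['T'],3).tolist())
    for k in ['pod_green','pod_orange','pod_dispenser','mug','pepper_mill','spice_8','spoon_rest']:
        print(k,[(round(r['score'],2),round(r['at'][0]*640),round(r['at'][1]*480)) for r in spotter.look_for(s,k)][:4])
print(telemetry.get_obs())
E
```

```text
pics
scene 497.96430573955325 [[0.679, -0.345, 0.648, -0.299], [-0.734, -0.34, 0.588, -0.522], [0.017, -0.875, -0.484, 0.666], [0.0, 0.0, 0.0, 1.0]]
pod_green [(0.58, 302, 252), (0.55, 270, 266), (0.47, 194, 251)]
pod_orange [(0.72, 406, 330)]
pod_dispenser [(0.57, 337, 258)]
mug [(0.77, 434, 254)]
pepper_mill [(0.59, 280, 226), (0.15, 337, 255)]
spice_8 [(0.66, 337, 224)]
spoon_rest [(0.76, 193, 251)]
side 453.59065334422763 [[-0.927, -0.192, 0.323, 0.161], [-0.375, 0.512, -0.773, 0.898], [-0.017, -0.837, -0.546, 0.607], [0.0, 0.0, 0.0, 1.0]]
pod_green [(0.87, 298, 294), (0.76, 389, 306), (0.72, 338, 306)]
pod_orange [(0.58, 388, 208)]
pod_dispenser [(0.74, 311, 249)]
mug [(0.93, 278, 200)]
pepper_mill [(0.65, 254, 278)]
spice_8 [(0.93, 256, 252), (0.52, 387, 210), (0.45, 344, 404)]
spoon_rest [(0.59, 345, 402)]
wrist 385.29655628447995 [[0.323, 0.897, 0.302, 0.092], [0.946, -0.306, -0.104, 0.523], [-0.001, 0.319, -0.948, 0.375], [0.0, 0.0, 0.0, 1.0]]
pod_green [(0.68, 218, 436)]
pod_orange [(0.54, 346, 324)]
pod_dispenser []
mug []
pepper_mill []
spice_8 [(0.67, 215, 437)]
spoon_rest [(0.88, 344, 323)]
{'time': 1.2, 'qpos': array([ 1.24099689e+00,  2.38249732e-01, -1.35184580e-02,  1.31916122e+00,
       -2.68196212e-05,  1.57078533e+00]), 'joint_velocities': array([ 1.47702804e-03, -8.52592842e-04, -4.98084274e-04,  4.70305446e-05,
       -2.71728530e-04,  2.10717438e-03]), 'tau': array([ 1.13965889e-03, -5.38594472e+01,  3.46686316e+01,  3.23599394e-03,
        1.65224692e-04,  1.13009565e-05]), 'tcp_pos': array([0.1700198 , 0.49667283, 0.24524291]), 'ee_rot': array([ 1.64147987e-01,  9.86435722e-01, -6.78411703e-05,  2.30434382e-06]), 'wrist_force': array([-0.29643184,  0.06719312, -0.65423924]), 'torque': array([ 0.01250551,  0.04092785, -0.01111957]), 'opening': 0.08547480866000451}
```

View pics/scene0.png

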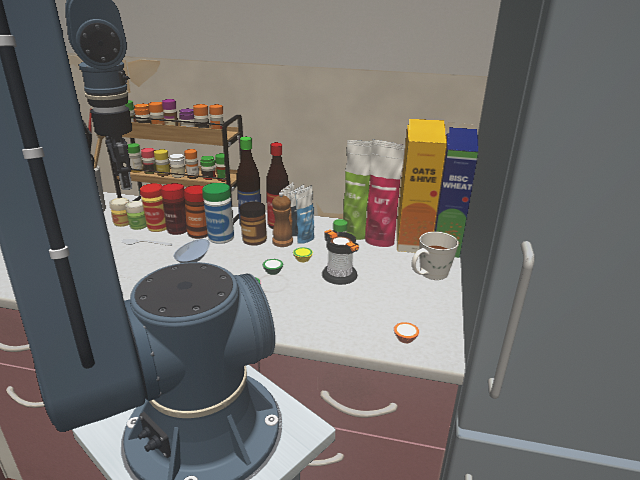

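View pics/side0.png

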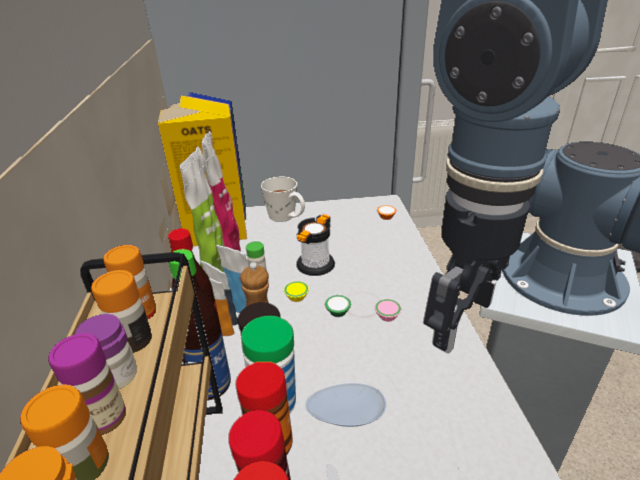

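View pics/wrist0.png

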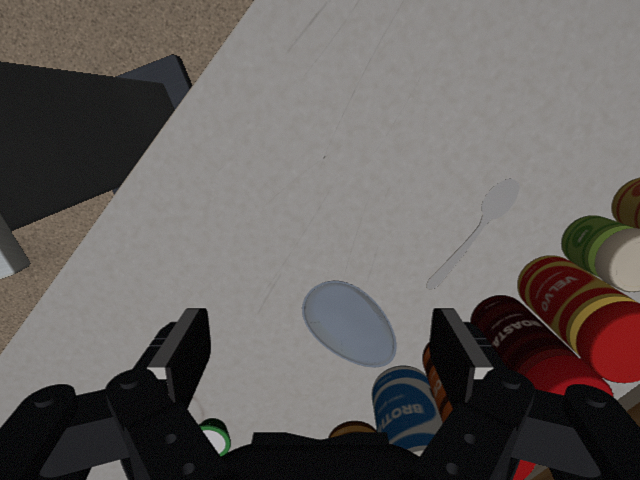

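```bash
python3 - <<'E'
from h import *
a=snap('scene','s1.png'); b=snap('side','s2.png')
for s,n,u,v,w,h in [(a,'a1',272,264,60,45),(a,'a2',340,255,60,60),(a,'a3',406,330,60,45),(b,'b1',338,303,60,45),(b,'b2',314,245,60,60),(b,'b3',386,211,60,45)]:
    c=s['color'][v-h//2:v+h//2,u-w//2:u+w//2,::-1]; cv2.imwrite('pics/%s.png'%n,cv2.resize(c,None,fx=6,fy=6,interpolation=cv2.INTER_CUBIC))
rows=[cv2.resize(cv2.imread('pics/%s.png'%n),(260,260)) for n in ['a1','a2','a3','b1','b2','b3']]
cv2.imwrite('pics/m.png',np.vstack([np.hstack(rows[:3]),np.hstack(rows[3:])]))
# lid/rim by color segmentation: rim ellipse center at z=.0216
def rim(s,u,v,hue):
    hsv=cv2.cvtColor(s['color'],cv2.COLOR_RGB2HSV)
    m=np.zeros((480,640),np.uint8); x0,y0=u-25,v-20
    sub=hsv[y0:v+20,x0:u+25]
    k=(abs(sub[...,0].astype(int)-hue)<14)&(sub[...,1]>110)
    n,l,st,ce=cv2.connectedComponentsWithStats(k.astype(np.uint8))
    if n<2: return
    i=1+np.argmax(st[1:,4]); return st[i]+np.array([x0,y0,0,0,0])
for s,u,v,h,n in [(a,272,265,70,'green'),(a,406,331,10,'orange'),(b,338,305,70,'green'),(b,387,211,10,'orange')]:
    r=rim(s,u,v,h); print(n,r)
    if r is not None:
        uc=r[0]+r[2]/2; print(onz(s,u,v,.022), onz(s,uc,v,.022))
for n,s,l in [('a',a,[(340,281),(340,275)]),('b',b,[(315,270),(315,262)])]:
    for p in l: print(n,p,onz(s,*p,0.0))
E
```

```text
green [263 260  20   9  34]
[0.40229741 0.27322736 0.022     ] [0.40402581 0.27146173 0.022     ]
orange [394 322  25  19 134]
[ 0.41835354 -0.11304869  0.022     ] [ 0.4190663  -0.11378684  0.022     ]
green [326 298  24  18  97]
[0.40431986 0.28127166 0.022     ] [0.40431986 0.28127166 0.022     ]
orange [377 207  19  12  86]
[ 0.41720234 -0.10402475  0.022     ] [ 0.41841377 -0.10357581  0.022     ]
a (340, 281) [0.49138805 0.12661791 0.        ]
a (340, 275) [0.51204204 0.14440757 0.        ]
b (315, 270) [0.502953  0.1681163 0.       ]
b (315, 262) [0.51501022 0.1405083  0.        ]
```

View pics/m.png

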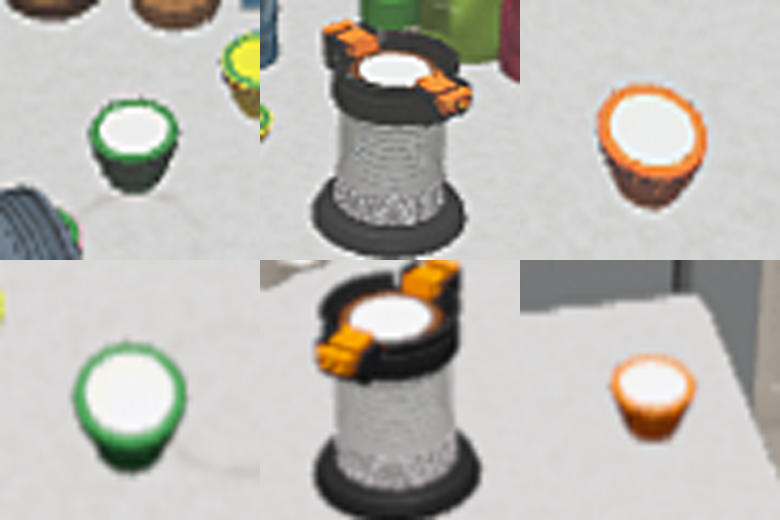

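```bash
python3 - <<'E'
from h import *
from plant import imaging
a=imaging.snapshot('scene'); b=imaging.snapshot('side')
def tri(u,v):
    o1,d1=ray(a,*u); o2,d2=ray(b,*v)
    A=np.stack([d1,-d2],1); t=np.linalg.lstsq(A,o2-o1,rcond=None)[0]
    p,q=o1+t[0]*d1,o2+t[1]*d2; return np.round((p+q)/2,4),round(np.linalg.norm(p-q)*1e3,1)
print('green',tri((271,264),(338,304)))
print('orange',tri((406,330),(386.5,210.5)))
print('tab1(left scene/back?)',tri((331,234),(323,221)),tri((354,246),(323,221)))
print(tri((354,246),(304,236)),tri((331,234),(304,236)))
print('brown lid',tri((341,243),(316,229)))
print('yellow',onz(b,297,290,.022),'pink',onz(b,388,308,.022),'yel a',onz(a,303,253,.022))
for n,p in dict(mug=(283,215),mill=(257,300),spice=(257,270),rest=(345,404)).items(): print(n,onz(b,*p,0.0))
E
python3 -c "
import cv2,numpy as np
a=cv2.imread('pics/s1.png')[222:290,310:370];b=cv2.imread('pics/s2.png')[208:276,286:346]
cv2.imwrite('pics/d.png',np.hstack([cv2.resize(x,(390,442),interpolation=cv2.INTER_CUBIC) for x in(a,b)]))"
```

```text
green (array([0.4048, 0.279 , 0.0219]), np.float64(1.2))
orange (array([ 0.4211, -0.1105,  0.0204]), np.float64(2.4))
tab1(left scene/back?) (array([0.4855, 0.1549, 0.122 ]), np.float64(1.4)) (array([0.5094, 0.1066, 0.0947]), np.float64(8.3))
(array([0.5451, 0.1358, 0.067 ]), np.float64(12.8)) (array([0.518 , 0.1843, 0.0972]), np.float64(2.4))
brown lid (array([0.5085, 0.1432, 0.0921]), np.float64(1.5))
yellow [0.49781242 0.26864879 0.022     ] pink [0.31221251 0.2551807  0.022     ] yel a [0.49852019 0.26013022 0.022     ]
mug [ 0.68047129 -0.02469136  0.        ]
mill [0.57306966 0.30285992 0.        ]
spice [0.62379485 0.21391196 0.        ]
rest [3.19290935e-01 4.70928438e-01 1.11022302e-16]
```

View pics/d.png

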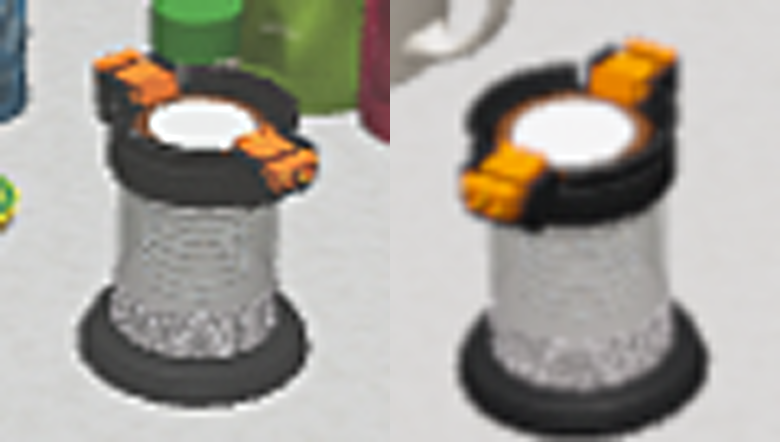

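Call:
step_arm([
  [60,-0.1,-0.05,0.02,2.4],
  [60,-0.2,-0.09,0.045,4.8],
  [60,-0.294,-0.132,0.045,7.2],
  [60,-0.294,-0.132,0.045,9.6],
  [60,-0.294,-0.132,0.045,9.6],
  [60,-0.294,-0.132,0.045,9.6],
  [60,-0.294,-0.132,0.045,9.6],
  [60,-0.294,-0.132,0.045,9.6],
], grip_force=40)

```text
time: 2.4
tcp_pos: [0.4056, 0.2763, 0.2003]
ee_rot: [0.742, 0.671, -0.0, 0.0]
wrist_force: [0.2, 0.0, -0.4]
opening: 0.0655
```

```bash
python3 - <<'E'
from h import *
s=snap('wrist','w1.png'); o=telemetry.get_obs(); print(o['time'],o['tcp_pos'],o['ee_rot'],o['qpos'],o['opening'],o['wrist_force'])
print(proj(s,(.405,.279,.0216)),[ (r['score'],r['at'][0]*640,r['at'][1]*480) for r in spotter.look_for(s,'pod_green')])
E
```

```text
2.45 [0.40547767 0.27652463 0.20032626] [7.41129246e-01 6.71362376e-01 5.08705517e-06 2.30537599e-05] [ 5.98550672e-01  1.99994186e-01 -1.81125912e-01  1.18965983e+00
 -4.42778944e-05  2.26805232e+00] 0.06540627737081349 [-0.9802585  -0.01833921  0.26914234]
(np.float64(318.4506997341073), np.float64(205.04919240910115)) [(0.9, 321.28, 208.512), (0.78, 215.104, 245.28), (0.75, 434.304, 210.0)]
```

View pics/w1.png

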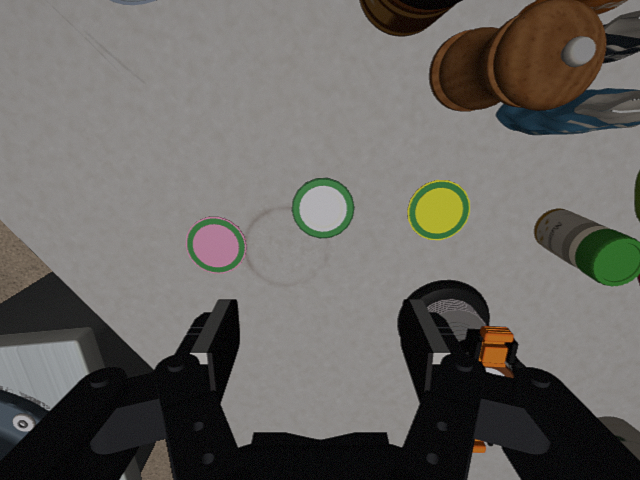

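```bash
cat >> h.py <<'E'
def greenring(s,u,v,r=40,lo=(40,80,40),hi=(90,255,255)):
    hsv=cv2.cvtColor(s['color'],cv2.COLOR_RGB2HSV); m=cv2.inRange(hsv,np.array(lo),np.array(hi))
    k=np.zeros_like(m); cv2.circle(k,(u,v),r,255,-1); m&=k
    c=max(cv2.findContours(m,cv2.RETR_EXTERNAL,cv2.CHAIN_APPROX_NONE)[0],key=cv2.contourArea)
    return cv2.fitEllipse(c)
E
python3 - <<'E'
from h import *
s=imaging.snapshot('wrist')
e=greenring(s,323,208); print(e,onz(s,*e[0],.021))
(u,v),_,_=e
print('edge diam',np.linalg.norm(onz(s,u-e[1][0]/2,v,.021)-onz(s,u+e[1][0]/2,v,.021)))
E
```

```text
((323.0893859863281, 208.06256103515625), (58.69839859008789, 60.311767578125), 85.85176086425781) [0.40826622 0.27631781 0.021     ]
edge diam 0.04859101503802623
```

Call:
step_arm([
  [60,0.0,0.06,-0.04,0],
  [60,-0.04,0.1,-0.08,0],
  [60,-0.04,0.1,-0.08,0],
  [60,-0.04,0.1,-0.08,0],
  [60,-0.04,0.1,-0.08,0],
])

```text
time: 3.18
tcp_pos: [0.4997, 0.228, 0.2793]
ee_rot: [0.74, 0.673, -0.001, -0.0]
wrist_force: [0.2, -0.4, -0.8]
opening: 0.0654
```

```bash
python3 - <<'E'
from h import *
s=snap('wrist','w2.png'); o=telemetry.get_obs(); print(o['time'],o['tcp_pos'],o['ee_rot'],o['wrist_force'])
print(proj(s,(.51,.143,.0)),proj(s,(.51,.143,.1)))
import pickle; pickle.dump(s,open('w2.pkl','wb'))
E
```

```text
3.225 [0.49967957 0.22806122 0.27939338] [ 7.39461328e-01  6.73198460e-01 -7.95933978e-04 -3.81623009e-04] [-0.27899657  0.51201697  0.26613515]
(np.float64(335.86719006386613), np.float64(256.2209985137278)) (np.float64(340.09852764355276), np.float64(298.1360893570894))
```

View pics/w2.png

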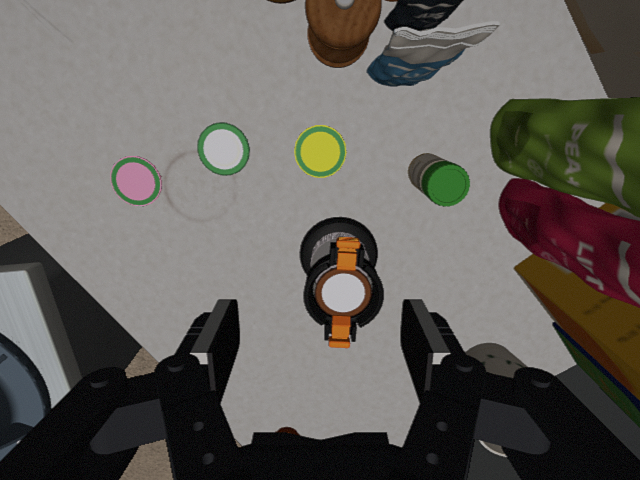

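```bash
python3 - <<'E'
from h import *
import pickle
s=pickle.load(open('w2.pkl','rb'))
c=s['color'][205:360,285:400,::-1]; cv2.imwrite('pics/w2c.png',cv2.resize(c,None,fx=3.8,fy=3.8,interpolation=cv2.INTER_CUBIC))
hsv=cv2.cvtColor(s['color'],cv2.COLOR_RGB2HSV)
m=cv2.inRange(hsv,np.array((8,200,150)),np.array((25,255,255))); m[:225]=0;m[360:]=0;m[:,:300]=0;m[:,400:]=0
n,l,st,ce=cv2.connectedComponentsWithStats(m)
for i in range(1,n):
    if st[i,4]>50: print('tab',st[i],ce[i],onz(s,*ce[i],.1))
m=cv2.inRange(hsv,np.array((0,0,170)),np.array((180,50,255))); k=np.zeros_like(m); cv2.circle(k,(343,293),29,255,-1); m&=k
c=max(cv2.findContours(m,cv2.RETR_EXTERNAL,cv2.CHAIN_APPROX_NONE)[0],key=cv2.contourArea); e=cv2.fitEllipse(c); print('lid',e,onz(s,*e[0],.096))
# foot outline: dark px top part; circle fit on table-ish z=.01
g=s['color'].max(2); m=((g<75)*255).astype(np.uint8); k=np.zeros_like(m); k[205:270,290:390]=255; m&=k
pts=[]
for col in range(304,376):
    r=np.where(m[:,col])[0]
    if len(r) and r[0]<245: pts.append(onz(s,col,r[0],.008)[:2])
pts=np.array(pts); A=np.c_[2*pts,np.ones(len(pts))]; x=np.linalg.lstsq(A,(pts**2).sum(1),rcond=None)[0]; print('foot',x[:2],np.sqrt(x[2]+x[0]**2+x[1]**2))
E
```

```text
tab [337 240  23  12 165] [347.47272727 245.58787879] [0.5201224  0.19256773 0.1       ]
tab [337 253  19  17 283] [346.16961131 261.07773852] [0.51798967 0.1783736  0.1       ]
tab [332 316  18  23 363] [340.42975207 327.07438017] [0.50802278 0.113203   0.1       ]
tab [330 341  20   7  97] [339.04123711 343.96907216] [0.50534127 0.09516921 0.1       ]
lid ((342.69354248046875, 292.3952331542969), (37.18341064453125, 41.56800842285156), 86.06649780273438) [0.51280773 0.14641741 0.096     ]
foot [0.51281727 0.14909788] 0.04273435485096888
```

View pics/w2c.png

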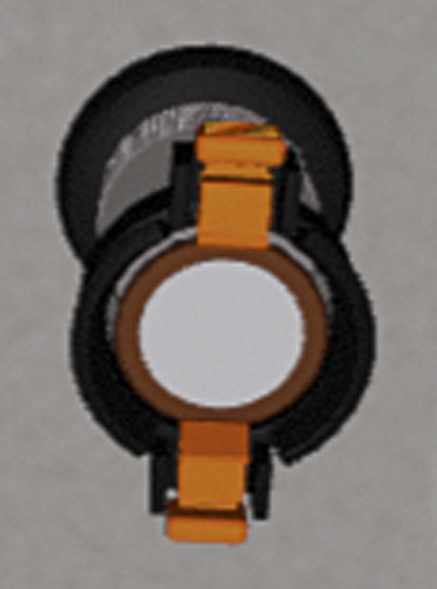

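Call:
step_arm([
  [60,-0.06,0.01,0,0.4],
  [60,-0.12,0.02,0,0.4],
  [60,-0.161,0.025,0,0.4],
  [60,-0.161,0.025,0,0.4],
  [60,-0.161,0.025,0,0.4],
])

```text
time: 3.85
tcp_pos: [0.509, 0.0662, 0.2791]
ee_rot: [0.758, 0.653, -0.001, -0.001]
wrist_force: [-0.3, 0.3, -0.0]
opening: 0.0653
```

```bash
python3 - <<'E'
from h import *
s=snap('wrist','w3.png'); o=telemetry.get_obs(); print(o['time'],o['tcp_pos'],o['ee_rot'],o['wrist_force'])
import pickle; pickle.dump(s,open('w3.pkl','wb'))
print(np.round(s['T'],4).tolist())
u,v=map(int,proj(s,(.512,.146,.1))); print(u,v)
c=s['color'][max(0,v-75):v+75,u-75:u+75,::-1]; cv2.imwrite('pics/w3c.png',cv2.resize(c,None,fx=3.8,fy=3.8,interpolation=cv2.INTER_CUBIC))
E
```

```text
3.9 [0.50912146 0.06646963 0.27914208] [ 7.57511272e-01  6.52821092e-01 -9.61558055e-04 -6.08742628e-04] [-0.02155781  0.02384413 -1.02689535]
[[0.989, -0.1394, -0.0496, 0.5216], [-0.1479, -0.9371, -0.3163, 0.1471], [-0.0024, 0.3201, -0.9474, 0.4087], [0.0, 0.0, 0.0, 1.0]]
308 106
```

View pics/w3c.png

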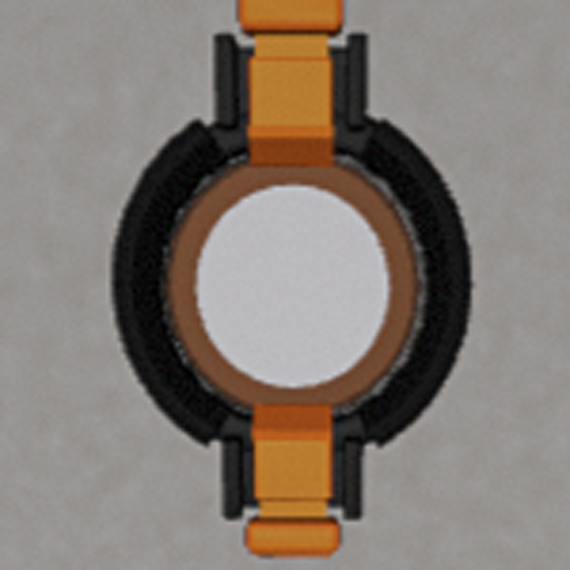

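View pics/w3.png

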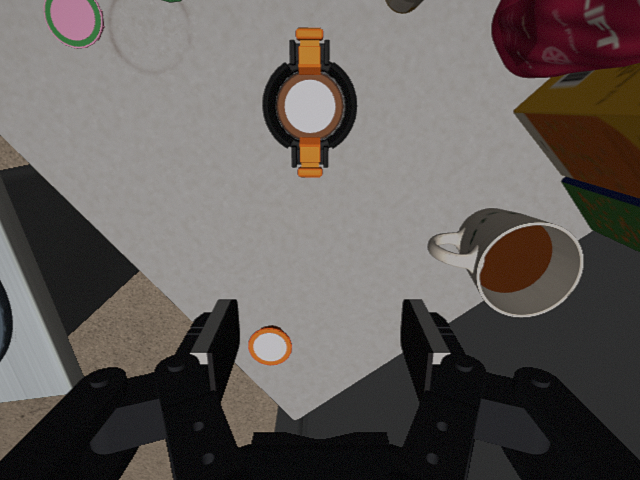

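```bash
python3 - <<'E'
from h import *
import pickle
s=pickle.load(open('w3.pkl','rb')); s2=pickle.load(open('w2.pkl','rb'))
hsv=cv2.cvtColor(s['color'],cv2.COLOR_RGB2HSV)
m=cv2.inRange(hsv,np.array((8,200,120)),np.array((25,255,255))); m[185:]=0; m[:,:290]=0;m[:,330:]=0
ys,xs=np.where(m); up=ys<100
for k in (up,~up): print('lip',xs[k].mean(),ys[k].mean(),ys[k].min(),ys[k].max(),onz(s,xs[k].mean(),ys[k].mean(),.1))
a=onz(s,xs[up].mean(),ys[up].mean(),.1);b=onz(s,xs[~up].mean(),ys[~up].mean(),.1); d=a-b; print('yaw',np.degrees(-np.arctan2(d[0],d[1])), 'mid',(a+b)/2)
a=onz(s,310,ys.min()-.5,.1);b=onz(s,310,ys.max()+.5,.1); print('span',np.linalg.norm(a-b),(a+b)/2)
m=cv2.inRange(hsv,np.array((0,0,140)),np.array((180,40,255))); k=np.zeros_like(m); cv2.circle(k,(310,106),31,255,-1); m&=k
c=max(cv2.findContours(m,cv2.RETR_EXTERNAL,cv2.CHAIN_APPROX_NONE)[0],key=cv2.contourArea); e=cv2.fitEllipse(c); print('lid',e,onz(s,*e[0],.096))
# collar
g=s['color'].max(2); mm=g<70; pl=[];pr=[]
for row in range(85,128):
    r=np.where(mm[row,255:365])[0]+255
    pl.append(onz(s,r[0]-.5,row,.095)[:2]); pr.append(onz(s,r[-1]+.5,row,.095)[:2])
p=np.array(pl+pr); x=np.linalg.lstsq(np.c_[2*p,np.ones(len(p))],(p**2).sum(1),rcond=None)[0]; print('collar',x[:2],np.sqrt(x[2]+x[0]**2+x[1]**2))
# triangulate lid height between w2,w3
o1,d1=ray(s,*e[0]); o2,d2=ray(s2,342.69,292.4); t=np.linalg.lstsq(np.stack([d1,-d2],1),o2-o1,rcond=None)[0]; print('tri lid',o1+t[0]*d1,o2+t[1]*d2)
q=greenring(s,270,346,30,(5,120,120),(20,255,255)); print('orange',q,onz(s,*q[0],.021))
print('corner',onz(s,297,418,0))
E
```

```text
lip 309.33924050632913 54.1620253164557 28 74 [0.51842606 0.18201906 0.1       ]
lip 309.6847826086956 154.54891304347825 137 176 [0.50736834 0.11044909 0.1       ]
yaw -8.782878173530849 mid [0.5128972  0.14623408 0.1       ]
span 0.1072935650414699 [0.51325654 0.1461626  0.1       ]
lid ((309.619140625, 105.84760284423828), (49.708927154541016, 52.33078384399414), 173.5609588623047) [0.512917   0.14656693 0.096     ]
collar [0.51264402 0.14609252] 0.03641107339938652
tri lid [0.51292458 0.14656743 0.0962727 ] [0.51279975 0.14655689 0.09627619]
orange ((269.5849304199219, 346.1066589355469), (36.314300537109375, 43.05243682861328), 97.64449310302734) [ 0.42215646 -0.11216589  0.021     ]
corner [ 0.43173989 -0.24213934  0.        ]
```

Call:
step_arm([
  [60,0.05,-0.035,0,0],
  [60,0.1,-0.07,0.02,0],
  [60,0.15,-0.1,0.05,0],
  [60,0.193,-0.131,0.1,0],
  [60,0.193,-0.131,0.16,0],
  [60,0.193,-0.131,0.199,0],
  [60,0.193,-0.131,0.199,0],
  [60,0.193,-0.131,0.199,0],
])

```text
time: 4.9
tcp_pos: [0.4081, 0.2777, 0.0818]
ee_rot: [0.757, 0.653, -0.0, -0.001]
wrist_force: [0.6, 0.2, 1.6]
opening: 0.0654
```

```bash
python3 - <<'E'
from h import *
s=snap('wrist','w4.png'); o=telemetry.get_obs(); print(o['time'],o['tcp_pos'],o['ee_rot'],o['wrist_force'])
e=greenring(s,int(proj(s,(.408,.276,.02))[0]),int(proj(s,(.408,.276,.02))[1]),80); print(e,onz(s,*e[0],.021))
E
```

```text
4.95 [0.40863641 0.2777126  0.0822593 ] [ 7.57354890e-01  6.53003160e-01  4.73307202e-04 -4.68903844e-04] [ 0.77815933 -0.27661454  0.14258418]
((320.2603454589844, 266.6644287109375), (87.27420806884766, 94.19576263427734), 90.20838928222656) [0.40831515 0.27653161 0.021     ]
```

View pics/w4.png

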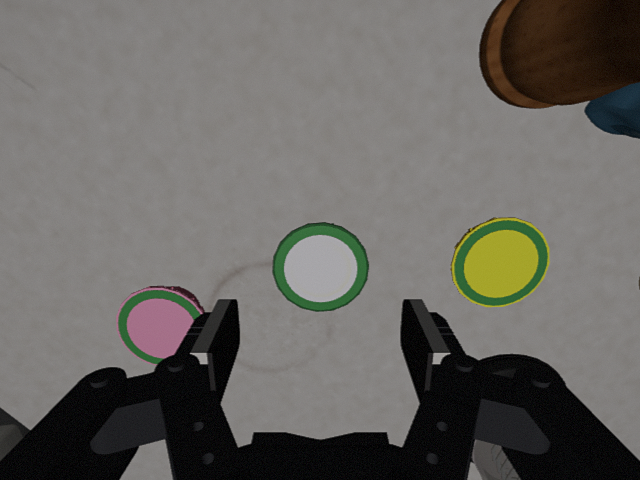

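Call:
step_arm([
  [60,-0.001,0,0.03,0],
  [60,-0.001,0,0.055,0],
  [60,-0.001,0,0.062,0],
  [60,-0.001,0,0.062,0],
  [140,-0.001,0,0.062,0],
  [140,-0.001,0,0.062,0],
  [140,-0.001,0,0.062,0],
  [140,-0.001,0,0.062,0],
], grip_force=30)

```text
time: 5.95
tcp_pos: [0.4094, 0.2774, 0.022]
ee_rot: [0.757, 0.653, 0.002, -0.0]
wrist_force: [-2.0, -1.0, 9.1]
opening: 0.0496
```

```bash
python3 - <<'E'
from h import *
s=snap('wrist','w5.png'); o=telemetry.get_obs(); print(o['time'],o['tcp_pos'],o['opening'],o['wrist_force'])
E
```

```text
6.0 [0.40941797 0.27735037 0.02197574] 0.049636231236395094 [-0.90712678 -1.26241082  8.93618368]
```

View pics/w5.png

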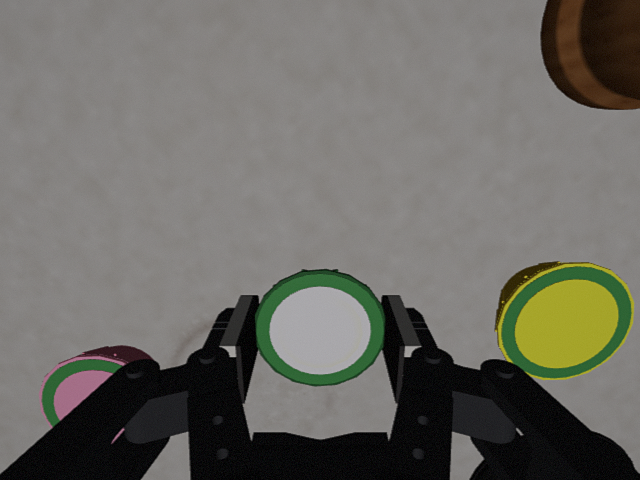

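Call:
step_arm([
  [140,0,0,-0.02,0],
  [140,0,0,-0.05,0],
  [140,0,0,-0.1,0],
  [140,0,0,-0.15,0],
  [140,0,0,-0.15,0],
  [140,0,0,-0.15,0],
])

```text
time: 6.75
tcp_pos: [0.409, 0.2769, 0.1722]
ee_rot: [0.757, 0.653, 0.002, -0.0]
wrist_force: [-0.7, -0.5, -0.5]
opening: 0.0497
```

```bash
python3 - <<'E'
from h import *
s=snap('wrist','w6.png');t=snap('side','sd6.png'); o=telemetry.get_obs(); print(o['time'],o['tcp_pos'],o['opening'],o['wrist_force'])
u,v=map(int,proj(t,o['tcp_pos'])); c=t['color'][v-60:v+60,u-70:u+70]
cv2.imwrite('pics/w6c.png',np.hstack([s['color'][240:,160:480,::-1],cv2.resize(c,(280,240))[:,:,::-1]]))
E
```

```text
6.85 [0.40842214 0.2765329  0.17102071] 0.04945113167310737 [-1.03115111 -1.07073504 -0.74541802]
```

View pics/w6c.png

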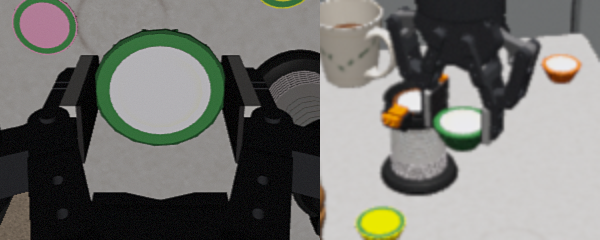

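```bash
python3 - <<'E'
from h import *
s=imaging.snapshot('wrist'); o=telemetry.get_obs(); p=o['tcp_pos']
print(p,o['ee_rot'])
e=greenring(s,320,325,75); print(e)
c=onz(s,*e[0],p[2]-.001); print(c,'off',c-p)
w=[onz(s,e[0][0]+k*e[1][1]/2,e[0][1],p[2]-.001) for k in(-1,1)]; print(np.linalg.norm(w[0]-w[1]))
E
```

```text
[0.40841162 0.27652041 0.17086161] [ 7.57371556e-01  6.52983670e-01  7.08935348e-04 -3.88409021e-04]
((319.70989990234375, 327.2145690917969), (114.7979736328125, 130.14352416992188), 90.05181884765625)
[0.40850194 0.27571292 0.16986161] off [ 9.03211294e-05 -8.07486250e-04 -1.00000000e-03]
0.050779201032561345
```

Call:
step_arm([
  [140,-0.05,0.055,0,0],
  [140,-0.1,0.11,0,0],
  [140,-0.1126,0.1223,0,0],
  [140,-0.1126,0.1223,0.015,0],
  [140,-0.1126,0.1223,0.035,0],
  [140,-0.1126,0.1223,0.035,0],
  [140,-0.1126,0.1223,0.035,0],
  [140,-0.1126,0.1223,0.035,0],
])

```text
time: 7.9
tcp_pos: [0.513, 0.1477, 0.1363]
ee_rot: [0.757, 0.653, 0.001, -0.0]
wrist_force: [-0.7, 0.1, -0.1]
opening: 0.0494
```

```bash
python3 - <<'E'
from h import *
s=snap('wrist','w7.png');t=snap('scene','sc7.png');b=snap('side','sd7.png'); o=telemetry.get_obs(); print(o['time'],o['tcp_pos'],o['ee_rot'],o['opening'],o['wrist_force'])
L=[]
for q in (t,b):
    u,v=map(int,proj(q,o['tcp_pos'])); L.append(cv2.resize(q['color'][v-45:v+75,u-60:u+60],(390,390),interpolation=cv2.INTER_CUBIC)[:,:,::-1])
cv2.imwrite('pics/w7c.png',np.hstack(L))
E
```

```text
8.05 [0.51298082 0.14745313 0.13623261] [ 7.57270576e-01  6.53100287e-01  1.11607267e-03 -2.08782165e-04] 0.04950650151574529 [ 0.48886238  0.09119388 -0.27573597]
```

View pics/w7c.png

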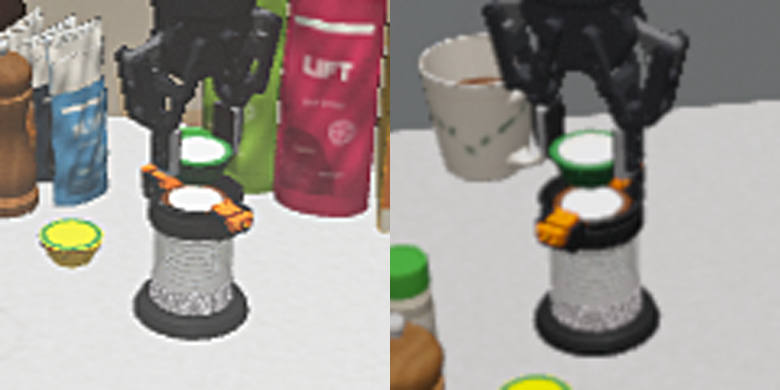

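Call:
step_arm([
  [140,0,0,0.004,0],
  [140,0,0,0.008,0],
  [140,0,0,0.012,0],
  [140,0,0,0.013,0],
  [140,0,0,0.014,0],
])

```text
time: 8.68
tcp_pos: [0.513, 0.1474, 0.1221]
ee_rot: [0.757, 0.653, 0.001, -0.0]
wrist_force: [0.5, 0.6, -0.1]
opening: 0.0498
```

Call:
step_arm([
  [140,0,0,0.001,0],
  [140,0,0,0.002,0],
  [140,0,0,0.003,0],
])

```text
time: 9.05
tcp_pos: [0.513, 0.1475, 0.1191]
ee_rot: [0.757, 0.653, 0.001, -0.0]
wrist_force: [-0.1, -0.6, -0.1]
opening: 0.0492
```

Call:
step_arm([
  [140,0,0,0.001,0],
  [140,0,0,0.002,0],
])

```text
time: 9.3
tcp_pos: [0.5131, 0.1474, 0.1171]
ee_rot: [0.757, 0.653, 0.001, -0.0]
wrist_force: [-1.4, 0.2, 3.2]
opening: 0.0498
```

Call:
step_arm([
  [140,0,0,0.001,0],
  [140,0,0,0.002,0],
])

```text
time: 9.55
tcp_pos: [0.5132, 0.1475, 0.1153]
ee_rot: [0.757, 0.653, 0.001, -0.0]
wrist_force: [-1.0, 1.2, 3.8]
opening: 0.0494
```

Call:
step_arm([
  [140,0,0,-0.0015,0],
  [140,0,0,-0.0015,0],
  [100,0,0,-0.0015,0],
  [60,0,0,-0.0015,0],
  [50,0,0,-0.0015,0],
  [50,0,0,-0.0015,0],
])

```text
time: 10.3
tcp_pos: [0.5131, 0.1475, 0.1167]
ee_rot: [0.757, 0.653, 0.001, -0.0]
wrist_force: [0.7, -0.7, 0.1]
opening: 0.0685
```

```bash
python3 - <<'E'
from h import *
s=snap('wrist','w8.png'); o=telemetry.get_obs(); p=o['tcp_pos'];print(o['time'],p,o['opening'],o['wrist_force'])
e=greenring(s,320,325,75); print(e,onz(s,*e[0],.1165))
E
```

```text
10.35 [0.51309662 0.14746416 0.11670352] 0.06871376127077149 [-0.10191861  0.81175248 -0.49806013]
((319.9290771484375, 328.0495910644531), (114.68367004394531, 132.9248504638672), 89.99691009521484) [0.51331142 0.14690248 0.1165    ]
```

View pics/w8.png

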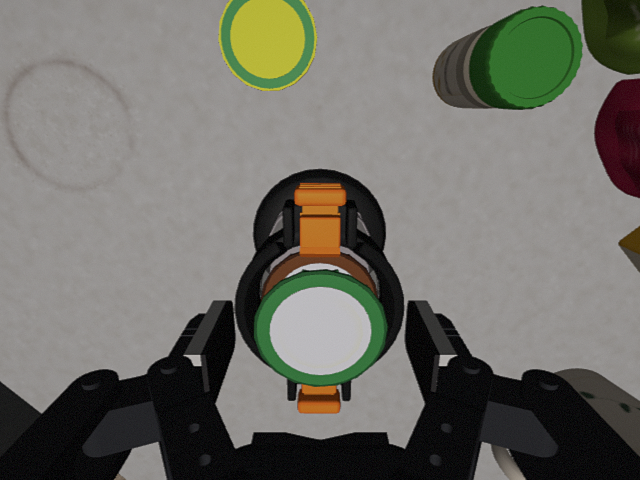

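Call:
step_arm([
  [50,0,0,-0.03,0],
  [50,0,0,-0.06,0],
  [255,-0.0007,0,-0.06,0],
  [255,-0.0007,0,-0.06,0],
  [255,-0.0007,0,-0.06,0],
  [255,-0.0007,0,-0.06,0],
  [255,-0.0007,0,-0.045,0],
  [255,-0.0007,0,-0.03,0],
], grip_force=60)

```text
time: 11.35
tcp_pos: [0.5127, 0.1466, 0.1453]
ee_rot: [0.757, 0.653, 0.001, -0.0]
wrist_force: [-0.3, 0.6, -0.2]
opening: -0.0001
```

```bash
python3 - <<'E'
from h import *
s=snap('wrist','w9.png'); o=telemetry.get_obs(); p=o['tcp_pos'];print(o['time'],p,o['opening'],o['wrist_force'])
E
```

```text
11.4 [0.51163459 0.14636648 0.14330644] 0.000200502166872292 [-0.39577876 -0.3155969  -1.30498615]
```

View pics/w9.png

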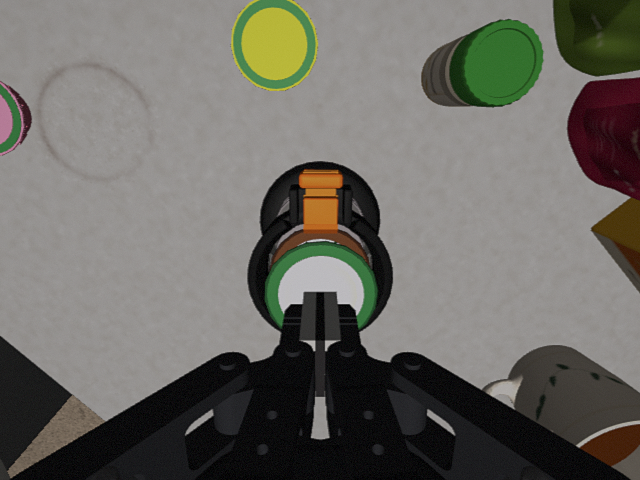

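Call:
step_arm([
  [255,0,0,0.002,0],
  [255,0,0,0.003,0],
])

```text
time: 11.65
tcp_pos: [0.5115, 0.1463, 0.1399]
ee_rot: [0.757, 0.653, -0.001, -0.001]
wrist_force: [0.0, -0.5, -0.0]
opening: 0.0001
```

Call:
step_arm([
  [255,0,0.0015,0.001,0],
  [255,0,0.0015,0.003,0],
  [255,0,0.0015,0.003,0],
])

```text
time: 12.02
tcp_pos: [0.5129, 0.1461, 0.1369]
ee_rot: [0.757, 0.653, -0.001, -0.001]
wrist_force: [0.0, -0.4, 0.5]
opening: 0.0
```

Call:
step_arm([
  [255,0,0,0.001,0],
  [255,0,0,0.002,0],
])

```text
time: 12.28
tcp_pos: [0.513, 0.1461, 0.1349]
ee_rot: [0.757, 0.653, -0.001, -0.001]
wrist_force: [0.1, -0.2, -0.0]
opening: 0.0002
```

Call:
step_arm([
  [255,0.0005,0,0.001,0],
  [255,0.0005,0,0.002,0],
])

```text
time: 12.52
tcp_pos: [0.5131, 0.1467, 0.133]
ee_rot: [0.757, 0.653, -0.0, -0.001]
wrist_force: [-0.6, -0.2, 2.3]
opening: 0.0
```

Call:
step_arm([
  [255,0,0,0.001,0],
  [255,0,0,0.002,0],
])

```text
time: 12.78
tcp_pos: [0.5131, 0.1467, 0.1311]
ee_rot: [0.757, 0.653, -0.0, -0.001]
wrist_force: [-0.5, 0.2, 3.6]
opening: 0.0002
```

Call:
step_arm([
  [255,0,0,0.001,0],
  [255,0,0,0.002,0],
])

```text
time: 13.02
tcp_pos: [0.5132, 0.1467, 0.1291]
ee_rot: [0.757, 0.653, -0.0, -0.001]
wrist_force: [-0.3, 0.2, 3.1]
opening: 0.0001
```

Call:
step_arm([
  [255,0,0,0.001,0],
  [255,0,0,0.002,0],
  [255,0,0,0.003,0],
  [255,0,0,0.004,0],
  [255,0,0,0.005,0],
  [255,0,0,0.006,0],
])

```text
time: 13.78
tcp_pos: [0.5131, 0.1467, 0.1231]
ee_rot: [0.757, 0.653, -0.0, -0.001]
wrist_force: [-0.8, -0.7, 4.4]
opening: 0.0
```

Call:
step_arm([
  [255,0,0,0.001,0],
  [255,0,0,0.002,0],
])

```text
time: 14.02
tcp_pos: [0.5132, 0.1467, 0.121]
ee_rot: [0.757, 0.653, -0.0, -0.001]
wrist_force: [-1.2, 0.2, 3.9]
opening: -0.0003
```

Call:
step_arm([
  [255,0,0,0.001,0],
  [255,0,0,0.002,0],
])

```text
time: 14.28
tcp_pos: [0.5135, 0.1468, 0.1195]
ee_rot: [0.757, 0.653, 0.0, -0.001]
wrist_force: [-1.3, -0.4, 9.1]
opening: -0.0001
```

Call:
step_arm([
  [255,0,0,0.001,0],
  [255,0,0,0.002,0],
])

```text
time: 14.52
tcp_pos: [0.5138, 0.1469, 0.1181]
ee_rot: [0.757, 0.653, 0.001, -0.0]
wrist_force: [-1.4, -1.2, 11.0]
opening: -0.0002
```

Call:
step_arm([
  [255,0,-0.0005,0.001,0],
  [255,0,-0.0005,0.002,0],
])

```text
time: 14.78
tcp_pos: [0.514, 0.1471, 0.1169]
ee_rot: [0.757, 0.653, 0.001, 0.0]
wrist_force: [-1.4, -0.7, 11.0]
opening: 0.0
```

Call:
step_arm([
  [255,0,-0.0005,0.001,0],
  [255,0,-0.0005,0.002,0],
])

```text
time: 15.02
tcp_pos: [0.5141, 0.1472, 0.1158]
ee_rot: [0.757, 0.653, 0.002, 0.001]
wrist_force: [-1.5, -1.5, 11.4]
opening: 0.0001
```

Call:
step_arm([
  [255,0,-0.0003,0.001,0],
  [255,0,-0.0003,0.002,0],
])

```text
time: 15.28
tcp_pos: [0.5143, 0.1473, 0.1147]
ee_rot: [0.757, 0.653, 0.003, 0.001]
wrist_force: [-2.3, -0.7, 12.9]
opening: 0.0004
```

Call:
step_arm([
  [255,0,-0.0005,0.001,0],
  [255,0,-0.0005,0.002,0],
])

```text
time: 15.52
tcp_pos: [0.5144, 0.1474, 0.1135]
ee_rot: [0.757, 0.653, 0.004, 0.001]
wrist_force: [-0.8, -0.9, 7.1]
opening: -0.0004
```

Call:
step_arm([
  [255,0,-0.0005,0.001,0],
  [255,0,-0.0005,0.002,0],
])

```text
time: 15.78
tcp_pos: [0.5143, 0.1475, 0.1118]
ee_rot: [0.757, 0.653, 0.004, 0.002]
wrist_force: [-1.6, -0.1, 4.8]
opening: -0.0003
```

Call:
step_arm([
  [255,0,-0.0003,0.001,0],
  [255,0,-0.0003,0.002,0],
])

```text
time: 16.02
tcp_pos: [0.5144, 0.1474, 0.11]
ee_rot: [0.757, 0.653, 0.004, 0.002]
wrist_force: [-0.4, -0.7, 5.0]
opening: 0.0
```

Call:
step_arm([
  [255,0,0,0.001,0],
  [255,0,0,0.002,0],
  [255,0,0,0.002,0],
])

```text
time: 16.4
tcp_pos: [0.5144, 0.1474, 0.1081]
ee_rot: [0.757, 0.653, 0.004, 0.002]
wrist_force: [-0.6, -0.8, 5.3]
opening: 0.0004
```

Call:
step_arm([
  [255,0,0,-0.001,0],
  [255,0,0,-0.002,0],
  [255,0,0,-0.003,0],
])

```text
time: 16.77
tcp_pos: [0.5144, 0.1474, 0.1112]
ee_rot: [0.757, 0.653, 0.004, 0.002]
wrist_force: [-2.2, -0.8, 5.0]
opening: 0.0002
```

Call:
step_arm([
  [255,0,0,-0.002,0],
  [255,0,0,-0.003,0],
])

```text
time: 17.02
tcp_pos: [0.5143, 0.1474, 0.114]
ee_rot: [0.757, 0.653, 0.004, 0.002]
wrist_force: [-0.6, -0.4, -0.5]
opening: 0.0
```

Call:
step_arm([
  [255,0,0,-0.04,0],
  [255,0,0,-0.09,0],
  [60,-0.04,0,-0.12,0],
  [60,-0.08,0,-0.12,0],
  [60,-0.08,0,-0.12,0],
], grip_force=40)

```text
time: 17.65
tcp_pos: [0.5011, 0.0661, 0.2341]
ee_rot: [0.758, 0.652, 0.004, 0.002]
wrist_force: [-0.8, 1.2, -0.6]
opening: 0.0541
```

```bash
python3 - <<'E'
from h import *
s=snap('wrist','w10.png'); o=telemetry.get_obs(); p=o['tcp_pos'];print(o['time'],p,o['ee_rot'],o['opening'],o['wrist_force'])
u,v=map(int,proj(s,(.513,.146,.095))); e=greenring(s,u,v,60); print(u,v,e,onz(s,*e[0],.095))
E
```

```text
17.7 [0.50132134 0.06710991 0.23376846] [0.75811366 0.65210442 0.00433972 0.002162  ] 0.06182124215453504 [ 0.24514261  0.18406732 -0.73172447]
317 106 ((319.6081848144531, 103.66944122314453), (76.9908676147461, 78.2566909790039), 86.82199096679688) [0.51482229 0.14724542 0.095     ]
```

View pics/w10.png

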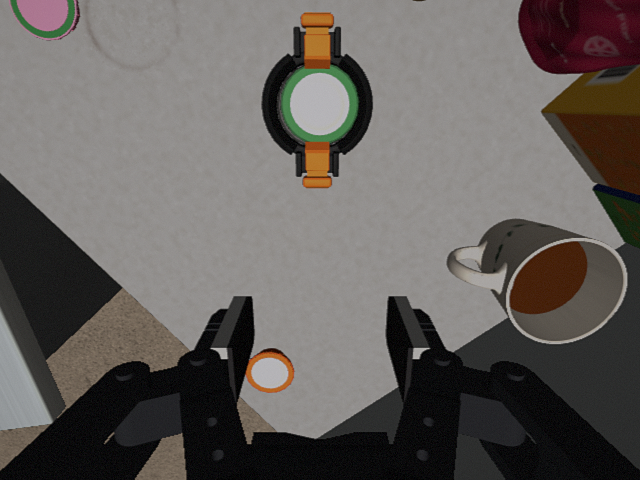

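Call:
step_arm([
  [60,-0.06,-0.015,0,0],
  [60,-0.12,-0.03,0.03,0],
  [60,-0.17,-0.0515,0.06,0],
  [60,-0.189,-0.0515,0.12,0],
  [60,-0.189,-0.0515,0.143,0],
  [60,-0.189,-0.0515,0.143,0],
  [60,-0.189,-0.0515,0.143,0],
])

```text
time: 18.58
tcp_pos: [0.4244, -0.1113, 0.0904]
ee_rot: [0.758, 0.652, 0.005, 0.002]
wrist_force: [0.0, 0.1, -0.2]
opening: 0.0653
```

```bash
python3 - <<'E'
from h import *
s=snap('wrist','w11.png'); o=telemetry.get_obs(); p=o['tcp_pos'];print(o['time'],p,o['ee_rot'],o['opening'],o['wrist_force'])
u,v=map(int,proj(s,(.422,-.112,.021))); e=greenring(s,u,v,70,(5,120,120),(20,255,255)); c=onz(s,*e[0],.021); print(u,v,e,c,c-p)
E
```

```text
18.625 [ 0.42470283 -0.11139998  0.09076836] [0.75775482 0.65251465 0.00488767 0.00289309] 0.06487458743166358 [ 0.78583324 -0.19404698  0.18177567]
313 260 ((314.5631103515625, 259.28314208984375), (84.99205780029297, 91.67694091796875), 91.44889068603516) [ 0.42244818 -0.11116232  0.021     ] [-0.00225465  0.00023766 -0.06976836]
```

View pics/w11.png

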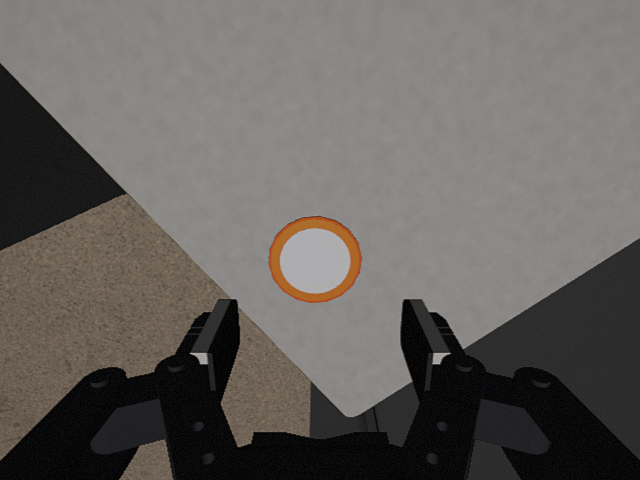

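Call:
step_arm([
  [60,0,-0.003,0.03,0],
  [60,0,-0.003,0.06,0],
  [60,0,-0.003,0.069,0],
  [60,0,-0.003,0.069,0],
  [140,0,-0.003,0.069,0],
  [140,0,-0.003,0.069,0],
  [140,0,-0.003,0.069,0],
  [140,0,-0.003,0.069,0],
], grip_force=30)

```text
time: 19.62
tcp_pos: [0.4235, -0.1109, 0.0232]
ee_rot: [0.758, 0.653, 0.006, 0.004]
wrist_force: [-2.0, 2.3, 7.1]
opening: 0.0494
```

Call:
step_arm([
  [140,0,0,-0.03,0],
  [140,0,0,-0.08,0],
  [140,0,0,-0.14,0],
  [140,0,0,-0.15,0],
  [140,0,0,-0.15,0],
  [140,0,0,-0.15,0],
])

```text
time: 20.38
tcp_pos: [0.4206, -0.111, 0.1721]
ee_rot: [0.758, 0.653, 0.005, 0.003]
wrist_force: [0.6, -0.3, -1.3]
opening: 0.0492
```

```bash
python3 - <<'E'
from h import *
s=snap('wrist','w12.png'); o=telemetry.get_obs(); p=o['tcp_pos'];print(o['time'],p,o['ee_rot'],o['opening'],o['wrist_force'])
e=greenring(s,320,327,75,(5,120,120),(20,255,255)); c=onz(s,*e[0],p[2]-.001); print(e,c,c-p)
E
```

```text
20.425 [ 0.42059046 -0.11096764  0.17197274] [0.75773928 0.65253239 0.00497685 0.0028079 ] 0.0494075306247767 [-0.38389433  0.06804523 -0.40811859]
((319.55242919921875, 324.16748046875), (114.91842651367188, 129.49267578125), 88.25711059570312) [ 0.42089831 -0.11045903  0.17097274] [ 0.00030784  0.00050861 -0.001     ]
```

View pics/w12.png

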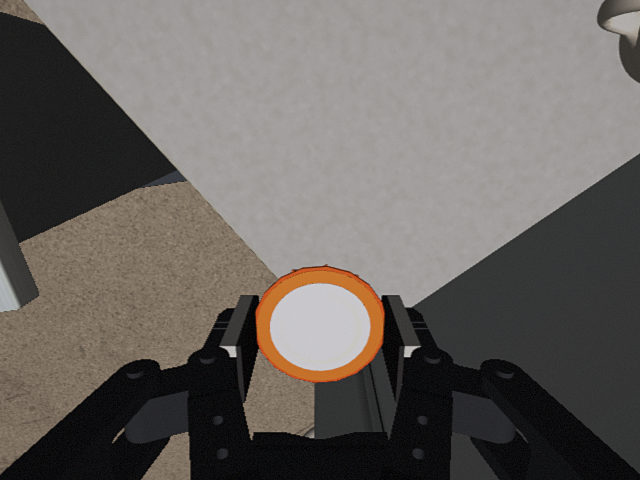

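Call:
step_arm([
  [140,0.06,0.012,0,0],
  [140,0.12,0.024,0,0],
  [140,0.18,0.036,0,0],
  [140,0.24,0.048,0,0],
  [140,0.2678,0.053,0,0],
  [140,0.2678,0.053,0.02,0],
  [140,0.2678,0.053,0.03,0],
  [140,0.2678,0.053,0.03,0],
])

```text
time: 21.42
tcp_pos: [0.5121, 0.1455, 0.1422]
ee_rot: [0.758, 0.652, 0.004, 0.002]
wrist_force: [-0.0, -0.0, 0.2]
opening: 0.0494
```

Call:
step_arm([
  [140,0.0007,0.0008,0.006,0],
  [140,0.0007,0.0008,0.012,0],
  [140,0.0007,0.0008,0.017,0],
  [140,0.0007,0.0008,0.019,0],
  [140,0.0007,0.0008,0.02,0],
])

```text
time: 22.05
tcp_pos: [0.5131, 0.1461, 0.1222]
ee_rot: [0.758, 0.652, 0.004, 0.002]
wrist_force: [0.5, -0.3, 0.4]
opening: 0.0494
```

Call:
step_arm([
  [140,0,0,0.001,0],
  [140,0,0,0.002,0],
])

```text
time: 22.3
tcp_pos: [0.5133, 0.1462, 0.1203]
ee_rot: [0.758, 0.652, 0.004, 0.002]
wrist_force: [0.7, 0.9, -0.5]
opening: 0.0492
```

Call:
step_arm([
  [140,0,0,0.001,0],
  [140,0,0,0.002,0],
])

```text
time: 22.55
tcp_pos: [0.5134, 0.1462, 0.1185]
ee_rot: [0.758, 0.652, 0.004, 0.002]
wrist_force: [-1.8, -0.3, 5.4]
opening: 0.0493
```

Call:
step_arm([
  [140,0,0,-0.0005,0],
  [140,0,0,-0.0005,0],
  [100,0,0,-0.0005,0],
  [60,0,0,-0.0005,0],
  [50,0,0,-0.0005,0],
  [50,0,0,-0.0005,0],
])

```text
time: 23.3
tcp_pos: [0.5134, 0.1462, 0.119]
ee_rot: [0.758, 0.652, 0.004, 0.002]
wrist_force: [0.1, 0.4, -1.0]
opening: 0.0684
```

```bash
python3 - <<'E'
from h import *
s=snap('wrist','w13.png'); o=telemetry.get_obs(); p=o['tcp_pos'];print(o['time'],p,o['opening'],o['wrist_force'])
e=greenring(s,320,325,70,(5,120,120),(20,255,255)); print(e,onz(s,*e[0],.1165))
E
```

```text
23.35 [0.51339612 0.14616279 0.11897009] 0.06863911835010307 [ 0.391403   -0.93306413 -0.04512997]
((319.1775207519531, 325.564697265625), (118.60826873779297, 129.39974975585938), 87.36759948730469) [0.51330501 0.14531521 0.1165    ]
```

View pics/w13.png

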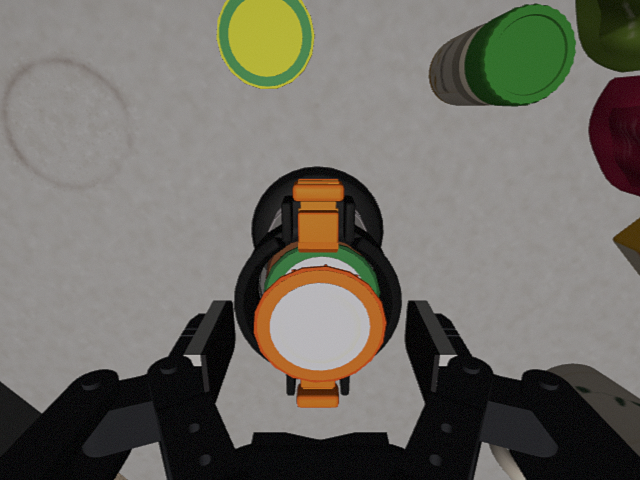

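Call:
step_arm([
  [50,0,0,-0.03,0],
  [50,0,0,-0.055,0],
  [255,0,0,-0.055,0],
  [255,0,0,-0.055,0],
  [255,0,0,-0.055,0],
  [255,0,0,-0.055,0],
  [255,0,0,-0.04,0],
  [255,0,0,-0.025,0],
], grip_force=60)

```text
time: 24.35
tcp_pos: [0.5129, 0.1461, 0.1426]
ee_rot: [0.758, 0.652, 0.004, 0.002]
wrist_force: [-0.1, 0.2, 0.2]
opening: -0.0005
```

Call:
step_arm([
  [255,0,0.0005,0.001,0],
  [255,0,0.0005,0.001,0],
])

```text
time: 24.6
tcp_pos: [0.5133, 0.1459, 0.1411]
ee_rot: [0.758, 0.652, 0.003, 0.002]
wrist_force: [-0.0, 0.1, 0.4]
opening: -0.0001
```

Call:
step_arm([
  [255,0,0,0.0015,0],
  [255,0,0,0.003,0],
  [255,0,0,0.003,0],
])

```text
time: 24.98
tcp_pos: [0.5133, 0.146, 0.1382]
ee_rot: [0.758, 0.652, 0.003, 0.002]
wrist_force: [0.9, 0.1, -0.1]
opening: 0.0001
```

Call:
step_arm([
  [255,0,0,0.001,0],
  [255,0,0,0.002,0],
])

```text
time: 25.22
tcp_pos: [0.5134, 0.146, 0.1363]
ee_rot: [0.758, 0.652, 0.003, 0.002]
wrist_force: [-0.4, 0.6, -0.0]
opening: 0.0001
```

Call:
step_arm([
  [255,0,0,0.001,0],
  [255,0,0,0.002,0],
])

```text
time: 25.48
tcp_pos: [0.5134, 0.146, 0.1341]
ee_rot: [0.758, 0.652, 0.003, 0.002]
wrist_force: [0.1, 0.5, -1.1]
opening: -0.0004
```

Call:
step_arm([
  [255,0,0,0.001,0],
])

```text
time: 25.6
tcp_pos: [0.5135, 0.146, 0.1333]
ee_rot: [0.758, 0.652, 0.004, 0.002]
wrist_force: [-0.6, -0.4, 4.2]
opening: 0.0001
```

Call:
step_arm([
  [255,0,0,0.001,0],
])

```text
time: 25.72
tcp_pos: [0.5135, 0.146, 0.1326]
ee_rot: [0.758, 0.652, 0.004, 0.002]
wrist_force: [-0.8, -0.3, 4.9]
opening: -0.0004
```

Call:
step_arm([
  [255,0,0,0.001,0],
])

```text
time: 25.85
tcp_pos: [0.5136, 0.146, 0.1318]
ee_rot: [0.758, 0.652, 0.004, 0.002]
wrist_force: [-1.9, -0.4, 5.5]
opening: 0.0001
```

Call:
step_arm([
  [255,0,-0.0002,0.001,0],
  [255,0,-0.0004,0.002,0],
  [255,0,-0.0004,0.003,0],
  [255,0,-0.0004,0.004,0],
  [255,0,-0.0004,0.005,0],
  [255,0,-0.0004,0.006,0],
  [255,0,-0.0004,0.007,0],
  [255,0,-0.0004,0.008,0],
])

```text
time: 26.85
tcp_pos: [0.5134, 0.146, 0.1241]
ee_rot: [0.758, 0.652, 0.004, 0.002]
wrist_force: [-1.5, -1.9, 6.0]
opening: 0.0003
```

Call:
step_arm([
  [255,0,0,0.001,0],
  [255,0,0,0.002,0],
])

```text
time: 27.1
tcp_pos: [0.5134, 0.146, 0.1224]
ee_rot: [0.758, 0.652, 0.004, 0.003]
wrist_force: [-2.0, -1.8, 7.2]
opening: -0.0003
```

Call:
step_arm([
  [255,0,0,0.001,0],
  [255,0,0,0.002,0],
])

```text
time: 27.35
tcp_pos: [0.5138, 0.1463, 0.1211]
ee_rot: [0.758, 0.652, 0.005, 0.003]
wrist_force: [-1.0, 1.5, 9.6]
opening: 0.0003
```

Call:
step_arm([
  [255,0,0,0.001,0],
  [255,0,0,0.002,0],
])

```text
time: 27.6
tcp_pos: [0.5143, 0.1465, 0.1199]
ee_rot: [0.758, 0.652, 0.006, 0.003]
wrist_force: [-2.6, -0.7, 12.6]
opening: 0.0
```

Call:
step_arm([
  [255,0,-0.0005,0.001,0],
  [255,0,-0.0008,0.002,0],
])

```text
time: 27.85
tcp_pos: [0.5143, 0.1467, 0.119]
ee_rot: [0.758, 0.652, 0.007, 0.004]
wrist_force: [-1.7, -1.5, 12.0]
opening: 0.0002
```

Call:
step_arm([
  [255,0,-0.0005,0.001,0],
  [255,0,-0.0008,0.002,0],
])

```text
time: 28.1
tcp_pos: [0.5143, 0.1468, 0.1181]
ee_rot: [0.758, 0.652, 0.008, 0.004]
wrist_force: [-0.9, -1.9, 11.9]
opening: -0.0004
```

Call:
step_arm([
  [255,0,-0.0005,0.001,0],
  [255,0,-0.0005,0.002,0],
])

```text
time: 28.35
tcp_pos: [0.5145, 0.1469, 0.1173]
ee_rot: [0.758, 0.652, 0.008, 0.005]
wrist_force: [-3.3, -1.9, 13.0]
opening: -0.0001
```

Call:
step_arm([
  [255,0,-0.0005,0.001,0],
  [255,0,-0.0005,0.002,0],
  [255,0,-0.0005,0.003,0],
])

```text
time: 28.72
tcp_pos: [0.5148, 0.147, 0.1155]
ee_rot: [0.758, 0.652, 0.009, 0.006]
wrist_force: [-1.9, -2.0, 14.0]
opening: -0.0
```

Call:
step_arm([
  [255,0,-0.0005,0.001,0],
  [255,0,-0.0005,0.002,0],
])

```text
time: 28.98
tcp_pos: [0.515, 0.1472, 0.1148]
ee_rot: [0.758, 0.652, 0.01, 0.006]
wrist_force: [-2.5, -1.3, 16.1]
opening: -0.0001
```

Call:
step_arm([
  [255,0,-0.0005,0.001,0],
  [255,0,-0.0005,0.0018,0],
])

```text
time: 29.22
tcp_pos: [0.5151, 0.1472, 0.1142]
ee_rot: [0.758, 0.652, 0.011, 0.007]
wrist_force: [-4.8, -1.7, 17.3]
opening: -0.0
```

Call:
step_arm([
  [255,0,-0.0008,0.001,0],
  [255,0,-0.0008,0.0018,0],
])

```text
time: 29.48
tcp_pos: [0.515, 0.1473, 0.1137]
ee_rot: [0.758, 0.652, 0.012, 0.007]
wrist_force: [-2.9, -3.8, 12.4]
opening: -0.0
```

Call:
step_arm([
  [255,0,-0.0005,0.0008,0],
  [255,0,-0.0005,0.0013,0],
])

```text
time: 29.72
tcp_pos: [0.5149, 0.1473, 0.1132]
ee_rot: [0.758, 0.652, 0.012, 0.008]
wrist_force: [-2.5, -0.9, 10.3]
opening: -0.0002
```

Call:
step_arm([
  [255,0,-0.0005,0.0008,0],
  [255,0,-0.0005,0.0015,0],
])

```text
time: 29.98
tcp_pos: [0.5147, 0.1473, 0.1125]
ee_rot: [0.758, 0.652, 0.013, 0.008]
wrist_force: [-3.7, -2.2, 12.1]
opening: 0.0
```

Call:
step_arm([
  [255,0,-0.0003,0.0008,0],
  [255,0,-0.0003,0.0015,0],
])

```text
time: 30.22
tcp_pos: [0.5146, 0.1472, 0.1118]
ee_rot: [0.758, 0.652, 0.013, 0.009]
wrist_force: [-3.3, -2.9, 9.5]
opening: -0.0004
```

Call:
step_arm([
  [255,0,0,0.0008,0],
  [255,0,0,0.0015,0],
])

```text
time: 30.48
tcp_pos: [0.5148, 0.147, 0.1108]
ee_rot: [0.758, 0.652, 0.013, 0.009]
wrist_force: [-2.7, -1.8, 6.9]
opening: 0.0004
```

Call:
step_arm([
  [255,0,0,0.0006,0],
  [255,0,0,0.001,0],
])

```text
time: 30.72
tcp_pos: [0.5148, 0.147, 0.1102]
ee_rot: [0.758, 0.652, 0.014, 0.009]
wrist_force: [-2.3, -1.3, 7.4]
opening: 0.0002
```

Call:
step_arm([
  [255,0,0,-0.0008,0],
  [255,0,0,-0.0015,0],
])

```text
time: 30.98
tcp_pos: [0.5147, 0.1469, 0.1118]
ee_rot: [0.758, 0.652, 0.014, 0.009]
wrist_force: [-1.7, -0.4, 1.5]
opening: -0.0004
```

Call:
step_arm([
  [255,0,0,-0.0008,0],
  [255,0,0,-0.0015,0],
])

```text
time: 31.22
tcp_pos: [0.5146, 0.1469, 0.1131]
ee_rot: [0.758, 0.652, 0.013, 0.009]
wrist_force: [1.2, 0.1, 0.4]
opening: 0.0002
```

Call:
step_arm([
  [255,0,0,-0.03,0],
  [255,0,0,-0.08,0],
  [255,-0.04,0,-0.12,0],
  [255,-0.08,0,-0.12,0],
  [255,-0.08,0,-0.12,0],
  [255,-0.08,0,-0.12,0],
])

```text
time: 31.98
tcp_pos: [0.4987, 0.0674, 0.2322]
ee_rot: [0.758, 0.652, 0.013, 0.009]
wrist_force: [0.0, 0.4, -0.1]
opening: 0.0001
```

```bash
python3 - <<'E'
from h import *
s=snap('wrist','w14.png'); b=snap('side','sd14.png'); a=snap('scene','sc14.png');o=telemetry.get_obs(); p=o['tcp_pos'];print(o['time'],p,o['wrist_force'])
u,v=map(int,proj(s,(.513,.146,.095))); L=[cv2.resize(s['color'][max(0,v-75):v+75,u-75:u+75],(260,260))]
for q in (a,b):
    u,v=map(int,proj(q,(.513,.146,.07))); L.append(cv2.resize(q['color'][v-50:v+50,u-50:u+50],(260,260),interpolation=cv2.INTER_CUBIC))
cv2.imwrite('pics/w14c.png',np.hstack(L)[:,:,::-1])
E
```

```text
32.125 [0.49871282 0.06805599 0.23194396] [-0.01971931  0.9365626  -0.68415911]
```

View pics/w14c.png

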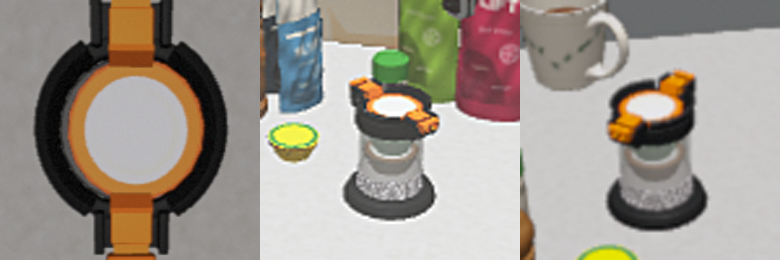

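View pics/w14.png

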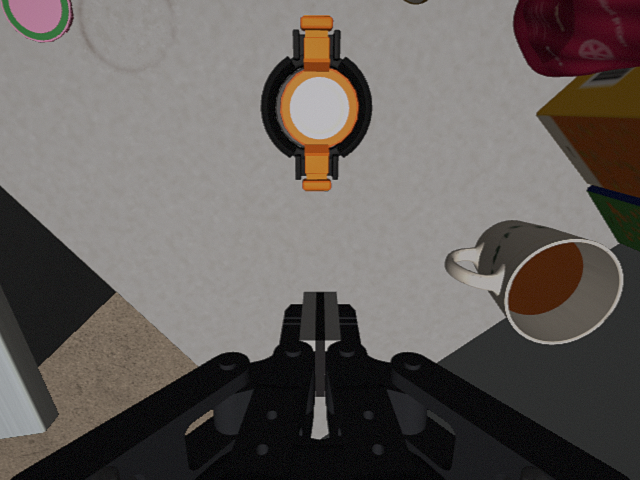

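The orange pod sits under both lips, level with the collar, with its lid at (319,107). The lips overlap its ring at the top and bottom. The bystanders have not moved, so I'm handing in.

```bash
python3 -c "
from h import *
print(env.close_job(), telemetry.get_obs()['time'])"
```

```text
the job is handed in; nothing more can be done
the job is handed in; nothing more can be done
```

I pressed both pods into the dispenser one at a time, green first and then orange, and handed the job in at about 32 s. No verdict was reported.

- **Green pod:** the force peaked at about 13 N and dropped to about 5 N. It was gone by 3 to 6 mm of pulling back. The picture from above showed the lips over its rim.
- **Orange pod:** the force peaked at about 17 N. I stopped at about 7 N, roughly 0.6 mm past the apparent snap. The force fell to about 1.5 N on pulling back 1.6 mm, then to nothing. The top, scene and side pictures show it level under both lips, with the stack below it.
- **Deviations:** under load the tool drifted about 2 mm in x and tilted about 0.03 rad. By camera the green pod lay about 2 mm off the tube's axis, inside the 4 mm limit. I did not measure the orange pod's final offset or tilt in numbers; in the picture it looks centred and level.
- **Other things on the worktop:** the arm worked well clear of the mug, pepper mill, spice jar and spoon rest. The mug and spice jar look unmoved in the last pictures; the other two I did not compare.

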